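# Put a board of elephants into the drying case

### The job

Raise the sliding front sash of the clear drying case by its handle bar, slide the ware board with its two clay elephants completely inside, and then lower the sash all the way down. Both elephants must stay standing on the board throughout, and the vase, the bowl and the plaster mould beside the case must be left where they are.

Things in the scene. Friction and masses are not known exactly. Their poses are not given: they have to be found in the camera images.
- case: Fixed clear case, aluminium frame, no floor, 300 mm wide (y), 225 mm deep. Origin: on the bench under the middle of the sash; +x points into the case, z up. The sash (12 mm thick, mid-plane x = 0) runs between two guides 24 x 18 mm, 270 mm high, at y = +-150 mm (282 mm clear)
- sash (a joint): Height of the sash above shut, in m: 0 fully down (lower edge 1 mm over the bench), 0.200 fully up (lower edge 201 mm above the bench). The sash is 178 mm tall, counterweighted, and stays where it is left; raising or lowering it takes about 5 N
- sash_bar (a point): Middle of the sash's wooden handle bar, which moves with the sash; axes as the case's. Bar 16 x 16 mm in section, 150 mm long (y), 140 mm above the bench when shut, its axis 62 mm in front of the sash's mid-plane, on two 12 mm arms 60 mm either side of its middle. 48 mm of free air between bar and sash; nothing above it
- board: Loose plywood ware board, 160 mm (x) by 180 mm (y), 16 mm thick, 0.45 kg. Origin: centre of its underside; +x is the end towards the case (the elephants' end), z up
- grip_block (a point): Point on the axis of the wooden grip block on the board's robot-side end, 45 mm above the board's underside; axes as the board's. Block 30 mm (x) by 36 mm (y), from 16 to 50 mm above the underside, centred at board x = -65 mm, y = 0, flush with the board's end. It can be gripped across its 36 mm to slide the board, or pushed
- elephant_l: White clay elephant standing loose on the board, on its left (board +y) half: 78 mm long (x, head to +x), 44 mm wide, 62 mm high, 0.14 kg. Origin between its feet, z up
- elephant_r: The same elephant on the board's right (-y) half. Origin between its feet, z up
- vase: Loose plaster-coloured vase, 80 mm diameter, 140 mm high; bystander. Origin: centre of its underside
- bowl: Loose terracotta bowl, 110 mm diameter, 50 mm high; bystander. Origin: centre of its underside
- mould: Loose two-part plaster mould, a 90 x 89 x 75 mm block with a dark strap, 0.9 kg; bystander. Origin: centre of its underside
- case_middle (a point): Point on the bench in the middle of the space inside the case, 113 mm behind the sash; axes as the case's. The space runs from x = 7 to 220 mm of the case, is 295 mm wide and 170 mm high; the roof, 5 mm thick, begins 14 mm behind the sash's mid-plane, its top 175 mm up
Mind the look-alikes: they are no part of the job. Several things have the shape of the board; the one meant has the colours described above.

How it is judged:
On the way, in this order (a step that is already met when the one before it is completed fails the run):
1. the sash has been raised clear of the elephants (at least 80 mm) (value of joint sash above 0.08 m), for 0.2 s.
2. the board is completely inside the case, the elephants standing on it (x of board in the frame of case between 0.08 and 0.15 m and y of board in the frame of case between -0.07 and 0.07 m and height (world z) of board below 0.01 m and angle between each of elephant_l, elephant_r's own z axis and vertical below 0.2 rad and z of elephant_l in the frame of board between 0.01 and 0.022 m and z of elephant_r in the frame of board between 0.01 and 0.022 m), for 0.2 s.
At the end, for the whole second after the job is handed in: The sash is down to within 6 mm of fully shut; the board lies flat on the bench wholly inside the case (its origin more than 80 mm behind the sash's mid-plane and within 70 mm of the case's middle line); both elephants stand upright (within 0.2 rad) on the board; all at rest (all of step 2 and value of joint sash below 0.006 m and linear speed of each of board, elephant_l, elephant_r below 0.02 m/s and x of elephant_l in the frame of board between -0.085 and 0.085 m and y of elephant_l in the frame of board between -0.095 and 0.095 m and x of elephant_r in the frame of board between -0.085 and 0.085 m and y of elephant_r in the frame of board between -0.095 and 0.095 m); the robot touches nothing.
It fails at once if an elephant is tipped (more than 0.5 rad) (angle between any of elephant_l, elephant_r's own z axis and vertical above 0.5 rad).
It fails at once if the vase, bowl or mould is moved by more than 25 mm (distance of any of vase, bowl, mould from where it was at the start of the episode above 0.025 m).
It fails at once if the vase, bowl or mould is tipped (more than 0.5 rad) (angle between any of vase, bowl, mould's own z axis and vertical above 0.5 rad).
It also fails if it takes over 72 s, if anything falls off the work surface, if the arm or the gripper's body presses on something with over 40 N, if the wrist force passes 120 N, or if a joint passes its speed limit or range.

### The arm

A 6-joint arm with a two-finger parallel gripper is mounted at the origin on the work surface. World frame = base frame: x ahead of the robot, y to its left, z up, the work surface at z = 0. Lengths are in m, angles in rad, forces in N, time in s.
With the tool pointing down it reaches from about 0.3 to 0.875 m from the base axis. Payload 6.4 kg.
Tool frame: the origin (TCP) lies at the centre of the arm's flange, where the gripper is bolted on; the fingertips stand 173 mm ahead of it and the grasp point (between the pads) lies 155 mm ahead of it; z points along the fingers, x is the direction in which the jaws open and shut, and the axes are right-handed (so a half turn about z gives the same grasp; the last joint's range is limited). The gripper opens to 85 mm and grips with 20 to 120 N. Pads are 22 mm wide; open, the fingers measure 114 mm over their backs; the gripper's body (76 mm by 85 mm) begins 54 mm behind the grasp point. The pads swing forward as they close: fully open they stand 13 mm farther back than shut.
Start: joints at [-1.513, 0.181, 1.607, -0, 1.354, -0.206], TCP at [0.15, -0.555, 0.405] pointing down, gripper open.
Joint ranges: [-2.99, 2.99], [-0.89, 2.07], [0.3, 2.58], [-1.14, 4.28], [0, 2.63], [-3.12, 3.12]. Speed limits (rad/s): [2.57, 2.57, 3.01, 3.14, 3.14, 3.14].

### API

Orientations are given as a unit quaternion [w, x, y, z].
In Python, from bench import ctrl gives the robot as it stands. The module is installed in compiled form; this text tells all that it offers.
- The arm moves only by the tool move_arm, never from a script. Its argument "moves" is a list of rows, each an object of numbers: "gripper": the opening in per cent of the stroke, from 0 (shut) to 100 (fully open); "x", "y", "z": the shift along the tool's x, y, z in cm; "roll": the turn about the tool's z in degrees. In form: [{"gripper": .., "x": .., "y": .., "z": .., "roll": ..}, ...]. A call has 1 to 5 rows; each row shifts and turns the commanded pose from where the row before left it, along the tool's axes as they then stand; what a row does not reach is not made up. A row lasts 1/8 s, in which the tool goes at most 62.5 mm and 10.7 degrees, less where a joint would pass 70% of its speed; a pose out of reach is approached as far as the arm can. A call is refused whole if a number of a shift passes 6.25 or a number of a turn 10.7, either way. A call with a gripper value outside its range is refused whole. The fingers move at their own pace and stop on an object; the grip force is fixed at half the most. Time passes only in rows, so rows that do not move let the fingers close. It gives the time, the measured TCP pose, the force and the opening at its end, in the units of the state.
- ctrl.get_obs(): the state, without advancing time (a new reading comes with each control period).
- ctrl.camera(name): name is "scene" or "top"; returns a dict with "img" (480x640x3 uint8, red, green, blue), "fx", "fy", "cx", "cy" (pixels), "world_from_camera" (4x4, takes a point from camera to world coordinates). Camera axes: x right, y up, looking along -z (the intrinsics and any distortion apply to the point x, -y, -z); pixel columns grow to the right and rows downward; lengths in m; the calibration is good to about 2 mm. A picture is of the moment at which its call begins. There is no depth.
- ctrl.hand_in(): hands the job in, once; it reports no verdict.
The state is a dict: "time_s": time; "q": joint angles; "dq": joint speeds; "joint_efforts": joint torques, N m; "eef_pos": TCP position; "eef_rot": TCP orientation; "wrist_force": force on the tool from outside, world axes, zero at the start; "torque": the same for the moment, N m; "opening": opening from 0.0 (shut) to 1.0 (fully open).
Only numpy, scipy, OpenCV 4.12 (cv2) and the standard library are available. Lean on these libraries where they do the work, as an engineer would, in place of code of your own. Each camera call takes 0.05 s, during which the arm holds its last target. There are 200 camera calls.

## Working session

There is one attempt and no reset: what is moved stays moved. The work goes in short steps, Python scripts to look and compute and a tool call to move; the robot and the scene stay as the last step left them, time stands still between calls to the robot, and variables do not carry over. Pictures are saved under pics/ and viewed, about 8 in all and at most 12, crops included, and the job is handed in when it is done.

Besides the shell and the picture viewer there is one more tool, called after "Request:" as name([rows], argument=value, ...), one row to a line, values as JSON. move_arm: Moves the arm, as the interface text tells. Its arguments: {"type":"object","properties":{"moves":{"type":"array","items":{"type":"object","properties":{"gripper":{"type":"number"},"x":{"type":"number"},"y":{"type":"number"},"z":{"type":"number"},"roll":{"type":"number"}}}}},"required":["moves"]}

```bash
mkdir -p pics
cat > h.py <<'E'
import numpy as np, cv2
from bench import ctrl
def snap(name,fn,crop=None,scale=1):
    c=ctrl.camera(name); im=c["img"][:,:,::-1].copy()
    if crop: x0,y0,x1,y1=crop; im=im[y0:y1,x0:x1]
    if scale!=1: im=cv2.resize(im,None,fx=scale,fy=scale,interpolation=cv2.INTER_CUBIC)
    cv2.imwrite("pics/"+fn,im); return c
def ray(c,u,v):
    T=np.array(c["world_from_camera"]); d=np.array([(u-c["cx"])/c["fx"],-(v-c["cy"])/c["fy"],-1])
    return T[:3,3],T[:3,:3]@d
def atz(c,u,v,z):
    o,d=ray(c,u,v); return o+d*(z-o[2])/d[2]
def proj(c,p):
    T=np.array(c["world_from_camera"]); q=T[:3,:3].T@(np.array(p)-T[:3,3])
    return c["cx"]+c["fx"]*q[0]/-q[2], c["cy"]-c["fy"]*q[1]/-q[2]
E
python3 - <<'E'
from h import *
for n in("scene","top"):
    c=snap(n,n+"0.png"); print(n,{k:v for k,v in c.items() if k!="img"})
print(ctrl.get_obs())
E
```

```text
scene {'fx': 624.9944276212902, 'fy': 624.9944276212902, 'cx': 328.35399060230924, 'cy': 235.06192225179873, 'world_from_camera': array([[ 0.16025426, -0.93944467,  0.3029229 ,  0.90243239],
       [ 0.98706969,  0.15359715, -0.04584037, -0.00143446],
       [-0.0034636 ,  0.30635212,  0.95191196,  1.36307124],
       [ 0.        ,  0.        ,  0.        ,  1.        ]])}
top {'fx': 602.3669829802315, 'fy': 602.3669829802315, 'cx': 316.08853262763176, 'cy': 239.71903261311434, 'world_from_camera': array([[-2.71336190e-02,  9.92242699e-01, -1.21318559e-01,
         3.58758009e-01],
       [-9.99622172e-01, -2.74658860e-02, -1.06708964e-03,
         6.57292606e-02],
       [-4.39093363e-03,  1.21243768e-01,  9.92613051e-01,
         1.31248159e+00],
       [ 0.00000000e+00,  0.00000000e+00,  0.00000000e+00,
         1.00000000e+00]])}
{'time_s': 0.1, 'q': array([-1.51332347e+00,  1.81466650e-01,  1.60791775e+00, -2.28810720e-06,
        1.35381357e+00, -2.06295495e-01]), 'dq': array([-0.00075216, -0.00082669, -0.0011169 , -0.00067339,  0.00134319,
       -0.00070732]), 'joint_efforts': array([ 8.81136111e-05, -4.45876765e+01, -3.52241385e+01, -3.76939834e-04,
        4.09551663e-03, -6.16349084e-06]), 'eef_pos': array([ 0.14991965, -0.55487045,  0.40386937]), 'eef_rot': array([-6.07460425e-04,  7.93952166e-01, -6.07979698e-01, -5.24647087e-04]), 'wrist_force': array([ 0.50267774,  0.40013118, -0.30948189]), 'torque': array([-0.02269826, -0.01123833, -0.03108401]), 'opening': 1.0012966209916665}
```

View pics/scene0.png

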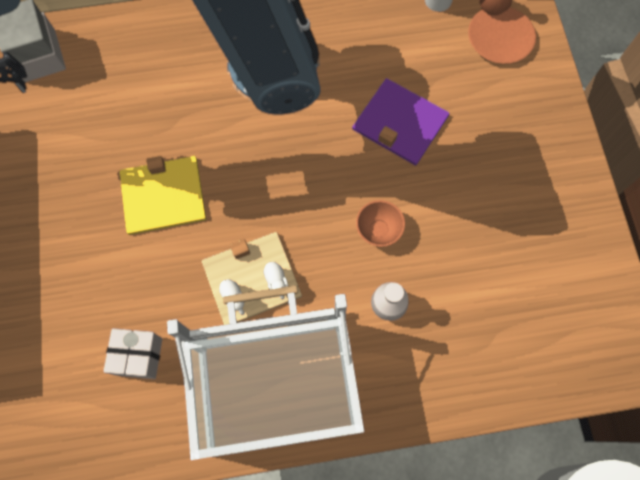

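View pics/top0.png

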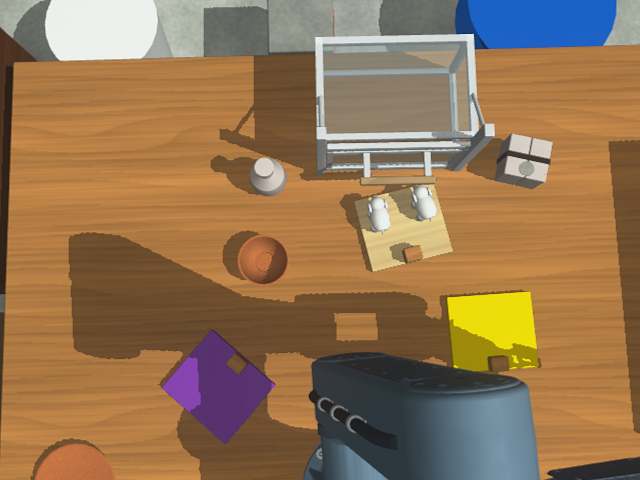

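The plywood-coloured board carrying the two white elephants is the one meant: scene (250,275), top (405,228). The yellow board (scene 162,195) and the purple one (scene 400,122) are look-alikes with no elephants. I'll confirm and measure in crops.

Run:
```python
from h import *
snap("top","top1.png",(300,30,560,280),2.4)
snap("scene","scene1.png",(90,210,450,470),2.2)
```

```text
(no output)
```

View pics/top1.png

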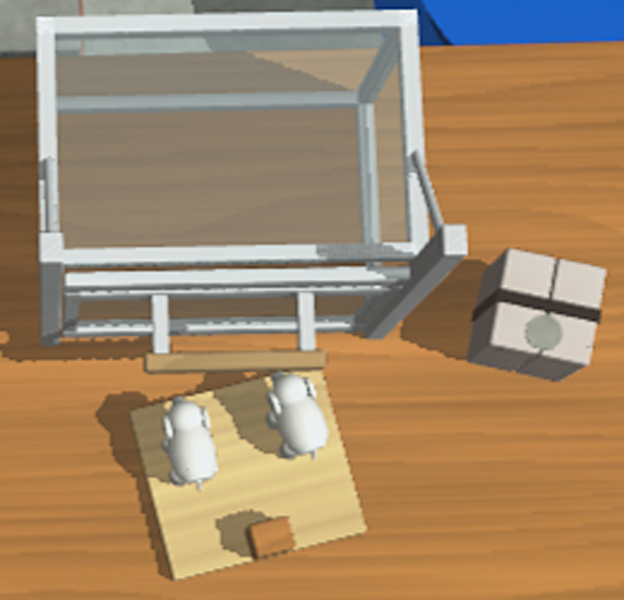

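View pics/scene1.png

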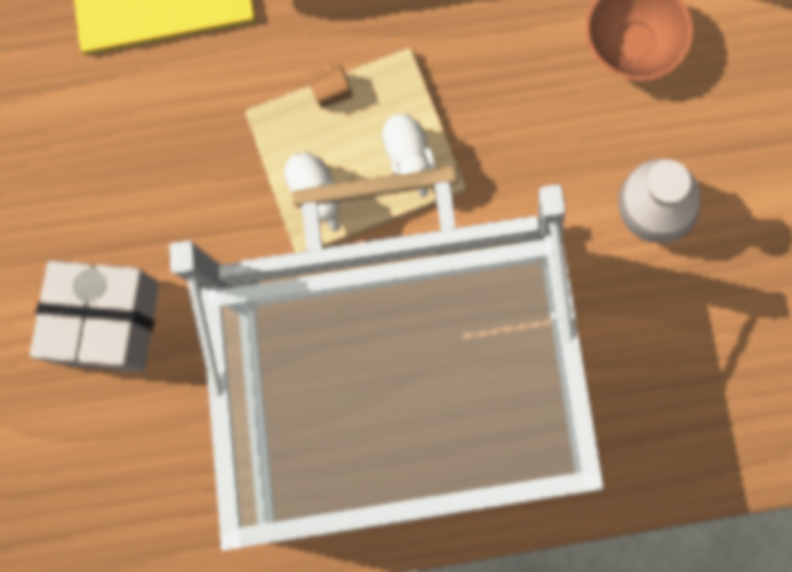

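Run:
```python
from h import *
t=ctrl.camera("top"); s=ctrl.camera("scene")
T=lambda u,v,z: atz(t,300+u/2.4,30+v/2.4,z)
S=lambda u,v,z: atz(s,90+u/2.2,210+v/2.2,z)
np.set_printoptions(precision=4,suppress=True)
bt=np.array([T(*p,.016) for p in[(132,410),(323,370),(367,530),(174,578)]])
print("board top",bt, bt.mean(0), np.linalg.norm(np.roll(bt,-1,0)-bt,axis=1))
d=bt[0]+bt[1]-bt[2]-bt[3]; print("yaw",np.degrees(np.arctan2(d[1],d[0])))
bs=np.array([S(*p,.016) for p in[(246,112),(411,50),(463,187)]]);print("board scene",bs,(bs[0]+bs[2])/2)
print("guides top", T(51,247,.27),T(455,240,.27)," scene",S(184,255,.27),S(552,199,.27))
print("bar top", T(147,358,.148),T(325,355,.148)," scene",S(293,194,.148),S(455,172,.148))
print("block",T(272,538,.05),S(333,80,.05))
print("roof T",T(37,18,.175),T(417,12,.175)," S",S(222,549,.175),S(603,488,.175))
print("eleph T",T(190,442,.06),T(300,418,.06))
print("vase",S(671,182,.14)," mould",S(95,310,.075),T(545,305,.075),"bowl",S(640,35,.05))
```

```text
board top [[ 0.6004 -0.0202  0.016 ]
 [ 0.6326 -0.1957  0.016 ]
 [ 0.4848 -0.2278  0.016 ]
 [ 0.4464 -0.0525  0.016 ]] [ 0.5411 -0.1241  0.016 ] [0.1785 0.1512 0.1795 0.1574]
yaw 12.045670308278432
board scene [[ 0.488  -0.2255  0.016 ]
 [ 0.4494 -0.051   0.016 ]
 [ 0.6004 -0.0192  0.016 ]] [ 0.5442 -0.1224  0.016 ]
guides top [0.6776 0.0525 0.27  ] [ 0.6744 -0.2473  0.27  ]  scene [ 0.6762 -0.2439  0.27  ] [0.6787 0.0537 0.27  ]
bar top [ 0.6188 -0.0253  0.148 ] [ 0.6172 -0.1714  0.148 ]  scene [ 0.6117 -0.1694  0.148 ] [ 0.6152 -0.0226  0.148 ]
block [ 0.4768 -0.1366  0.05  ] [ 0.4795 -0.1309  0.05  ]
roof T [0.9018 0.0573 0.175 ] [ 0.8978 -0.2566  0.175 ]  S [ 0.9016 -0.2549  0.175 ] [0.9047 0.0597 0.175 ]
eleph T [ 0.5623 -0.0671  0.06  ] [ 0.581  -0.1645  0.06  ]
vase [0.654  0.1694 0.14  ]  mould [ 0.6738 -0.3733  0.075 ] [ 0.6726 -0.381   0.075 ] bowl [0.4823 0.1802 0.05  ]
```

Crop check: the plywood board with the two elephants is confirmed, and its edges come out at 178 x 155 mm. The board centre is about (0.543,-0.123) at +12°. The sash is at x≈0.677, y≈-0.097, with case yaw about -0.5°. The bar is at (0.615,-0.097), which matches the stated 62 mm. I'll turn the jaws along x and go above the bar.

Request:
move_arm([
  {"roll": -10.6, "gripper": 40},
  {"roll": -10.6, "gripper": 40},
  {"roll": -10.6, "gripper": 40},
  {"roll": -10.6, "gripper": 40},
  {"roll": -10.6, "gripper": 40},
])

```text
validation failed for argument at $.mo...
```

Request:
move_arm([
  {"roll": -10.6, "gripper": 40},
  {"roll": -10.6, "gripper": 40},
  {"x": 4.2, "y": -4.1, "gripper": 40},
  {"x": 4.2, "y": -4.1, "gripper": 40},
  {"x": 4.2, "y": -4.1, "gripper": 40},
])

```text
validation failed for argument at $.mo...
```

Request:
move_arm([
  {"x": 4.2, "y": -4.1, "gripper": 40},
  {"x": 4.2, "y": -4.1, "gripper": 40},
  {"x": 4.2, "y": -4.1, "gripper": 40},
  {"x": 4.2, "y": -4.1, "gripper": 40},
  {"x": 4.2, "y": -4.1, "gripper": 40},
])

```text
validation failed for argument at $.mo...
```

Request:
move_arm([
  {"x": 4.0, "y": -4.1, "gripper": 40},
  {"x": 4.0, "y": -4.1, "gripper": 40},
  {"gripper": 40},
  {"gripper": 40},
])

```text
validation failed for argument at $.mo...
```

Request:
move_arm([
  {"gripper": 40, "x": 0, "y": 0, "z": 0, "roll": -10.6},
  {"gripper": 40, "x": 0, "y": 0, "z": 0, "roll": -10.6},
  {"gripper": 40, "x": 0, "y": 0, "z": 0, "roll": -10.6},
  {"gripper": 40, "x": 0, "y": 0, "z": 0, "roll": -10.6},
  {"gripper": 40, "x": 0, "y": 0, "z": 0, "roll": -10.6},
])

```text
time_s: 0.92
eef_pos: [0.1499, -0.5551, 0.4046]
eef_rot: [-0.0, 0.982, -0.187, -0.0]
wrist_force: [0.8, 0.4, -0.6]
opening: 0.399
```

Request:
move_arm([
  {"gripper": 40, "x": 0, "y": 0, "z": 0, "roll": -10.6},
  {"gripper": 40, "x": 0, "y": 0, "z": 0, "roll": -10.6},
  {"gripper": 40, "x": 4.2, "y": -4.1, "z": 0, "roll": 0},
  {"gripper": 40, "x": 4.2, "y": -4.1, "z": 0, "roll": 0},
  {"gripper": 40, "x": 4.2, "y": -4.1, "z": 0, "roll": 0},
])

```text
time_s: 1.55
eef_pos: [0.2783, -0.4324, 0.4047]
eef_rot: [0.0, 1.0, -0.006, 0.0]
wrist_force: [0.3, -0.2, -0.6]
opening: 0.398
```

Request:
move_arm([
  {"gripper": 40, "x": 4.2, "y": -4.1, "z": 0, "roll": 0},
  {"gripper": 40, "x": 4.2, "y": -4.1, "z": 0, "roll": 0},
  {"gripper": 40, "x": 4.2, "y": -4.1, "z": 0, "roll": 0},
  {"gripper": 40, "x": 4.2, "y": -4.1, "z": 0, "roll": 0},
  {"gripper": 40, "x": 4.2, "y": -4.1, "z": 0, "roll": 0},
])

```text
time_s: 2.17
eef_pos: [0.491, -0.2296, 0.4049]
eef_rot: [0.0, 1.0, -0.006, 0.0]
wrist_force: [0.3, -0.1, 0.1]
opening: 0.403
```

Request:
move_arm([
  {"gripper": 40, "x": 4.0, "y": -4.1, "z": 0, "roll": 0},
  {"gripper": 40, "x": 4.0, "y": -4.1, "z": 0, "roll": 0},
  {"gripper": 40, "x": 0, "y": 0, "z": 0, "roll": 0},
  {"gripper": 40, "x": 0, "y": 0, "z": 0, "roll": 0},
])

```text
time_s: 2.68
eef_pos: [0.5707, -0.15, 0.4043]
eef_rot: [0.0, 1.0, -0.006, -0.0]
wrist_force: [-0.8, 0.0, -0.0]
opening: 0.398
```

Request:
move_arm([
  {"gripper": 40, "x": 2.25, "y": -2.6, "z": 0, "roll": 0},
  {"gripper": 40, "x": 2.25, "y": -2.65, "z": 0, "roll": 0},
  {"gripper": 40, "x": 0, "y": 0, "z": 0, "roll": 0},
  {"gripper": 40, "x": 0, "y": 0, "z": 0, "roll": 0},
])

```text
time_s: 3.18
eef_pos: [0.6157, -0.0995, 0.4046]
eef_rot: [0.0, 1.0, -0.007, -0.0]
wrist_force: [-0.4, -0.3, 1.0]
opening: 0.401
```

Run:
```python
from h import *
a=ctrl.camera("scene")["img"][90:440,80:460]; b=ctrl.camera("top")["img"][0:350,250:630]
cv2.imwrite("pics/both2.png",np.hstack([a,b])[:,:,::-1])
o=ctrl.get_obs(); print(o["eef_pos"],o["q"])
```

```text
[ 0.61574502 -0.09954451  0.40472919] [-3.50197195e-01  2.87607085e-01  1.47777851e+00 -3.57186755e-04
  1.37642706e+00 -3.36346532e-01]
```

View pics/both2.png

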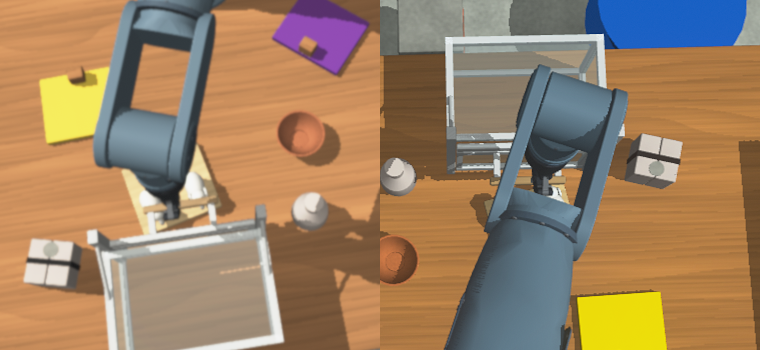

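Run:
```python
from h import *
t=ctrl.camera("top"); s=ctrl.camera("scene")
o1,d1=ray(s,230,228); o2,d2=ray(t,442,112)
A=np.c_[d1,-d2]; k=np.linalg.lstsq(A,o2-o1,rcond=None)[0]
print(o1+k[0]*d1,o2+k[1]*d2)
for z in(.5,.55,.6):print(z,proj(s,[.6157,-.0995,z]),proj(t,[.6157,-.0995,z]))
```

```text
[ 0.61418439 -0.09312494  0.55649878] [ 0.61298317 -0.10090924  0.55781298]
0.5 (np.float64(231.72248619539937), np.float64(242.043229921783)) (np.float64(432.4387759751879), np.float64(123.93266825814905))
0.55 (np.float64(226.22525368453046), np.float64(231.2517261727302)) (np.float64(439.60045498077324), np.float64(112.00364852054608))
0.6 (np.float64(220.08097919758225), np.float64(219.1900276671615)) (np.float64(447.72510347968694), np.float64(98.4706359086932))
```

The triangulated wrist centre is about 150 mm above the flange, with a wide fork. With the tool held vertical, the wrist cannot pass under the raised bar, so the gripper stays about 120 mm or more in front of the sash. Plan:
- Raise the sash about 10 cm, which leaves 23 mm over the elephants.
- Grip the block, straighten the board and slide it as far in as the bar allows.
- Push the rest with the spare yellow board as a pusher.

Now I'll descend on the bar.

Request:
move_arm([
  {"gripper": 40, "x": 0, "y": 0, "z": 4, "roll": 0},
  {"gripper": 40, "x": 0, "y": 0, "z": 4, "roll": 0},
  {"gripper": 40, "x": 0, "y": 0, "z": 3, "roll": 0},
  {"gripper": 40, "x": 0, "y": 0, "z": 0, "roll": 0},
  {"gripper": 40, "x": 0, "y": 0, "z": 0, "roll": 0},
])

```text
time_s: 4.0
eef_pos: [0.6169, -0.0987, 0.2962]
eef_rot: [0.0, 1.0, -0.006, 0.001]
wrist_force: [0.1, 0.3, 0.5]
opening: 0.397
```

Request:
move_arm([
  {"gripper": 0, "x": 0, "y": 0, "z": 0, "roll": 0},
  {"gripper": 0, "x": 0, "y": 0, "z": 0, "roll": 0},
  {"gripper": 0, "x": 0, "y": 0, "z": 0, "roll": 0},
  {"gripper": 0, "x": 0, "y": 0, "z": 0, "roll": 0},
  {"gripper": 0, "x": 0, "y": 0, "z": 0, "roll": 0},
])

```text
time_s: 4.62
eef_pos: [0.616, -0.0985, 0.2962]
eef_rot: [0.001, 1.0, -0.006, -0.001]
wrist_force: [-6.7, -1.4, 2.8]
opening: 0.178
```

Request:
move_arm([
  {"gripper": 0, "x": 0, "y": 0, "z": -1.5, "roll": 0},
  {"gripper": 0, "x": 0, "y": 0, "z": -2.5, "roll": 0},
  {"gripper": 0, "x": 0, "y": 0, "z": -2.5, "roll": 0},
  {"gripper": 0, "x": 0, "y": 0, "z": -2.5, "roll": 0},
  {"gripper": 0, "x": 0, "y": 0, "z": -1.5, "roll": 0},
])

```text
time_s: 5.25
eef_pos: [0.6159, -0.0985, 0.4015]
eef_rot: [0.001, 1.0, -0.006, -0.0]
wrist_force: [-2.1, -3.2, -6.4]
opening: 0.177
```

Request:
move_arm([
  {"gripper": 0, "x": 0, "y": 0, "z": 0, "roll": 0},
  {"gripper": 0, "x": 0, "y": 0, "z": 0, "roll": 0},
  {"gripper": 0, "x": 0, "y": 0, "z": 0, "roll": 0},
  {"gripper": 40, "x": 0, "y": 0, "z": 0, "roll": 0},
  {"gripper": 40, "x": 0, "y": 0, "z": 0, "roll": 0},
])

```text
time_s: 5.88
eef_pos: [0.6168, -0.098, 0.4011]
eef_rot: [0.0, 1.0, -0.006, 0.001]
wrist_force: [-0.2, -0.4, 0.8]
opening: 0.402
```

Request:
move_arm([
  {"gripper": 40, "x": 0, "y": 0, "z": -4, "roll": 0},
  {"gripper": 40, "x": -2, "y": 0, "z": -3, "roll": 0},
  {"gripper": 40, "x": -5.0, "y": 0.0, "z": 0, "roll": 0},
  {"gripper": 60, "x": -5.0, "y": 0.0, "z": 0, "roll": 0},
  {"gripper": 60, "x": -2.0, "y": 0, "z": 0, "roll": 0},
])

```text
time_s: 6.5
eef_pos: [0.4746, -0.096, 0.4704]
eef_rot: [0.0, 1.0, -0.006, 0.001]
wrist_force: [0.4, -0.4, -0.7]
opening: 0.604
```

Request:
move_arm([
  {"gripper": 80, "x": 0.4, "y": 3.9, "z": 0, "roll": 10.5},
  {"gripper": 80, "x": 0, "y": 0, "z": 0, "roll": 10.5},
  {"gripper": 80, "x": 0, "y": 0, "z": 0, "roll": 10.5},
  {"gripper": 80, "x": 0, "y": 0, "z": 0, "roll": 10.5},
  {"gripper": 80, "x": 0, "y": 0, "z": 0, "roll": 10.5},
])

```text
time_s: 7.12
eef_pos: [0.4801, -0.1354, 0.4703]
eef_rot: [-0.0, 0.893, -0.45, 0.001]
wrist_force: [0.3, 0.8, -0.6]
opening: 0.798
```

Request:
move_arm([
  {"gripper": 80, "x": 0, "y": 0, "z": 5, "roll": 10.5},
  {"gripper": 80, "x": 0, "y": 0, "z": 5, "roll": 10.5},
  {"gripper": 80, "x": 0, "y": 0, "z": 5, "roll": 3.8},
  {"gripper": 80, "x": 0, "y": 0, "z": 0, "roll": 0},
  {"gripper": 80, "x": 0, "y": 0, "z": 0, "roll": 0},
])

```text
time_s: 7.75
eef_pos: [0.4809, -0.1359, 0.3218]
eef_rot: [-0.0, 0.778, -0.629, 0.001]
wrist_force: [0.1, -0.5, 0.9]
opening: 0.8
```

Run:
```python
from h import *
a=ctrl.camera("scene")["img"][130:330,130:330]; b=ctrl.camera("top")["img"][120:320,300:500]
im=np.hstack([a,b])[:,:,::-1]; cv2.imwrite("pics/both3.png",cv2.resize(im,None,fx=2,fy=2))
o=ctrl.get_obs(); print(o["eef_pos"],o["q"],o["eef_rot"])
```

```text
[ 0.48111511 -0.13606783  0.32254991] [-5.13484331e-01  1.04930716e-01  1.87049172e+00  8.07363520e-05
  1.16124093e+00  8.46566425e-01] [-4.45125835e-04  7.77544348e-01 -6.28823275e-01  2.42439820e-03]
```

View pics/both3.png

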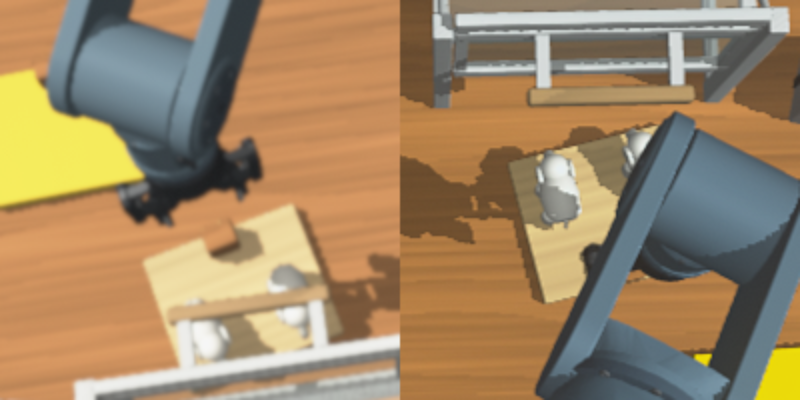

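The block sits at scene (241,249) as measured, the board has not moved, the jaws are aligned across it, and the sash is up. I'll descend and grip.

Request:
move_arm([
  {"gripper": 80, "x": 0, "y": 0, "z": 4, "roll": 0},
  {"gripper": 80, "x": 0, "y": 0, "z": 4, "roll": 0},
  {"gripper": 80, "x": 0, "y": 0, "z": 3, "roll": 0},
  {"gripper": 80, "x": 0, "y": 0, "z": 1, "roll": 0},
  {"gripper": 80, "x": 0, "y": 0, "z": 0, "roll": 0},
])

```text
time_s: 8.48
eef_pos: [0.4806, -0.1358, 0.2007]
eef_rot: [-0.0, 0.777, -0.629, 0.001]
wrist_force: [-0.0, -0.2, 0.2]
opening: 0.8
```

Request:
move_arm([
  {"gripper": 0, "x": 0, "y": 0, "z": 0, "roll": 0},
  {"gripper": 0, "x": 0, "y": 0, "z": 0, "roll": 0},
  {"gripper": 0, "x": 0, "y": 0, "z": 0, "roll": 0},
  {"gripper": 0, "x": 0, "y": 0, "z": 0, "roll": 0},
  {"gripper": 0, "x": 0, "y": 0, "z": 0, "roll": 0},
])

```text
time_s: 9.1
eef_pos: [0.4808, -0.1358, 0.2014]
eef_rot: [-0.0, 0.777, -0.629, 0.001]
wrist_force: [-0.9, 0.6, 6.2]
opening: 0.411
```

Request:
move_arm([
  {"gripper": 0, "x": 0, "y": 0, "z": 0, "roll": 1.6},
  {"gripper": 0, "x": 0, "y": 0, "z": 0, "roll": 3},
  {"gripper": 0, "x": 0, "y": 0, "z": 0, "roll": 3},
  {"gripper": 0, "x": 0, "y": 0, "z": 0, "roll": 3},
  {"gripper": 0, "x": 0, "y": 0, "z": 0, "roll": 2},
])

```text
time_s: 9.72
eef_pos: [0.4809, -0.1354, 0.2014]
eef_rot: [0.001, -0.704, 0.711, -0.001]
wrist_force: [0.1, 3.1, 7.3]
opening: 0.412
```

Request:
move_arm([
  {"gripper": 0, "x": -0.5, "y": -0.3, "z": 0, "roll": 0},
  {"gripper": 0, "x": -1.0, "y": -0.8, "z": 0, "roll": 0},
  {"gripper": 0, "x": -1.0, "y": -1.0, "z": 0, "roll": 0},
  {"gripper": 0, "x": -1.0, "y": -1.0, "z": 0, "roll": 0},
  {"gripper": 0, "x": -0.5, "y": -1.0, "z": 0, "roll": 0},
])

```text
time_s: 10.35
eef_pos: [0.5214, -0.0966, 0.2014]
eef_rot: [-0.001, -0.704, 0.711, -0.0]
wrist_force: [-9.5, -5.2, 13.3]
opening: 0.408
```

Request:
move_arm([
  {"gripper": 0, "x": 0, "y": -1.0, "z": 0, "roll": 0},
  {"gripper": 0, "x": 0, "y": -0.8, "z": 0, "roll": 0},
  {"gripper": 0, "x": 0, "y": -0.5, "z": 0, "roll": 0},
  {"gripper": 0, "x": 0, "y": -0.2, "z": 0, "roll": 0},
  {"gripper": 0, "x": 0, "y": 0, "z": 0, "roll": 0},
])

```text
time_s: 10.98
eef_pos: [0.5455, -0.0963, 0.2014]
eef_rot: [-0.002, -0.704, 0.71, 0.001]
wrist_force: [-13.7, 0.4, 16.6]
opening: 0.407
```

Request:
move_arm([
  {"gripper": 80, "x": 0, "y": 0, "z": 0, "roll": 0},
  {"gripper": 80, "x": 0, "y": 0, "z": 0, "roll": 0},
  {"gripper": 80, "x": 0, "y": 0, "z": 0, "roll": 0},
  {"gripper": 80, "x": 0, "y": 0, "z": -3, "roll": 0},
  {"gripper": 80, "x": 0, "y": 0, "z": -5, "roll": 0},
])

```text
time_s: 11.6
eef_pos: [0.5455, -0.0959, 0.2786]
eef_rot: [-0.001, -0.703, 0.711, 0.002]
wrist_force: [0.8, -0.5, 0.4]
opening: 0.8
```

Request:
move_arm([
  {"gripper": 80, "x": 0, "y": 0, "z": -5, "roll": 0},
  {"gripper": 80, "x": 2, "y": 5.5, "z": 0, "roll": 0},
  {"gripper": 80, "x": 2, "y": 5.5, "z": 0, "roll": 0},
  {"gripper": 80, "x": 4, "y": 2, "z": 0, "roll": 0},
  {"gripper": 80, "x": 4, "y": 0, "z": 0, "roll": 0},
])

```text
time_s: 12.22
eef_pos: [0.4139, -0.2154, 0.3299]
eef_rot: [0.0, -0.703, 0.711, -0.0]
wrist_force: [0.9, -0.3, -0.4]
opening: 0.8
```

Run:
```python
from h import *
a=ctrl.camera("scene")["img"][100:360,90:350]; b=ctrl.camera("top")["img"][120:380,300:560]
im=np.hstack([a,b])[:,:,::-1]; cv2.imwrite("pics/both4.png",cv2.resize(im,(780,390)))
o=ctrl.get_obs(); print(o["eef_pos"],o["q"],o["eef_rot"])
```

```text
[ 0.41496353 -0.21800051  0.33044438] [-7.37497725e-01  2.39176133e-02  1.93878407e+00 -8.68246948e-04
  1.17604988e+00  8.47439497e-01] [-3.22318584e-04 -7.02207292e-01  7.11971025e-01 -1.44043018e-03]
```

View pics/both4.png

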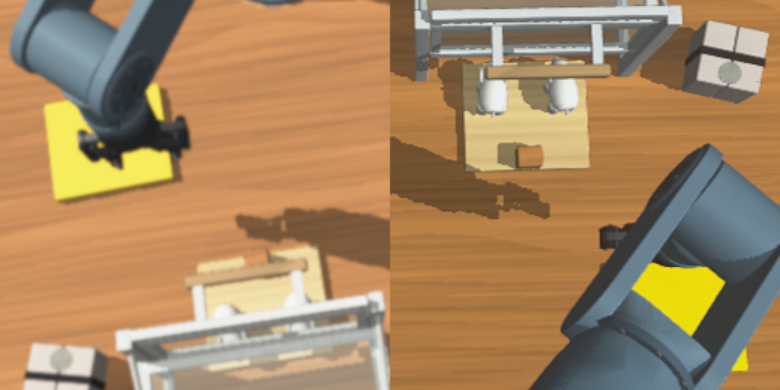

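Run:
```python
from h import *
t=ctrl.camera("top"); s=ctrl.camera("scene")
np.set_printoptions(precision=4,suppress=True)
for n,c,ps,b in(("T",t,[(447,296),(530,291),(538,367),(453,372)],(498,361)),("S",s,[(206,219),(128,233),(119,172),(198,157)],(155,162))):
    P=np.array([atz(c,*p,.016) for p in ps]); print(n,P[:,:2],P.mean(0),np.linalg.norm(np.roll(P,-1,0)-P,axis=1))
    d=P[0]+P[1]-P[2]-P[3]; print(np.degrees(np.arctan2(d[1],d[0])),"block",atz(c,*b,.05))
# plywood now from top: crop /1.5 +(300,120)
Q=np.array([atz(t,300+u/1.5,120+v/1.5,.016) for u,v in((587,63),(589,167),(466,171),(463,66))]);print(Q)
print("block",atz(t,300+530/1.5,120+156/1.5,.05))
b=np.array([atz(t,300+u/1.5,120+v/1.5,.253) for u,v in((487,71),(610,70))]);print("bar",b)
```

```text
T [[ 0.3881 -0.2099]
 [ 0.3939 -0.388 ]
 [ 0.2337 -0.3937]
 [ 0.2282 -0.214 ]] [ 0.311  -0.3014  0.016 ] [0.1783 0.1602 0.1798 0.1599]
1.744190927005072 block [ 0.2513 -0.3003  0.05  ]
S [[ 0.3906 -0.2063]
 [ 0.3955 -0.3845]
 [ 0.2414 -0.3958]
 [ 0.233  -0.2093]] [ 0.3151 -0.299   0.016 ] [0.1783 0.1546 0.1867 0.1576]
2.6303453753782144 block [ 0.2464 -0.3027  0.05  ]
[[ 0.6664 -0.7616  0.016 ]
 [ 0.5129 -0.7487  0.016 ]
 [ 0.512  -0.5711  0.016 ]
 [ 0.667  -0.5801  0.016 ]]
block [ 0.5268 -0.6461  0.05  ]
bar [[ 0.6037 -0.4901  0.253 ]
 [ 0.6008 -0.6369  0.253 ]]
```

Run:
```python
from h import *
t=ctrl.camera("top"); s=ctrl.camera("scene")
np.set_printoptions(precision=4,suppress=True)
for u,v in((97,71),(220,70)):
  for z in(.148,.22,.253): print(z,atz(t,300+u/1.5,120+v/1.5,z))
print([atz(t,300+u/1.5,120+v/1.5,.016)[:2] for u,v in((197,63),(199,167),(76,171),(73,66))])
# bar in scene both4 (crop/1.5 + 90,100)
for u,v in((188,279),(307,262)): print("S",[atz(s,90+u/1.5,100+v/1.5,z)[:2] for z in(.148,.22,.253)])
print(proj(s,[.676,-.25,.27]))
c=s["img"][230:370,150:360]; d=t["img"][100:250,330:480]
im=np.hstack([cv2.resize(c,(450,300)),cv2.resize(d,(300,300))])[:,:,::-1]
cv2.imwrite("pics/both5.png",im)
```

```text
0.148 [ 0.6425 -0.0329  0.148 ]
0.22 [ 0.6249 -0.0268  0.22  ]
0.253 [ 0.6169 -0.024   0.253 ]
0.148 [ 0.6392 -0.1947  0.148 ]
0.22 [ 0.6219 -0.1786  0.22  ]
0.253 [ 0.6139 -0.1713  0.253 ]
[array([ 0.6825, -0.1911]), array([ 0.5285, -0.1863]), array([ 0.5276, -0.0082]), array([ 0.6831, -0.0091])]
S [array([ 0.5846, -0.1821]), array([ 0.6035, -0.1714]), array([ 0.6121, -0.1665])]
S [array([ 0.5871, -0.0228]), array([ 0.6058, -0.0216]), array([ 0.6143, -0.021 ])]
(np.float64(170.15468246392933), np.float64(326.3441577953306))
```

View pics/both5.png

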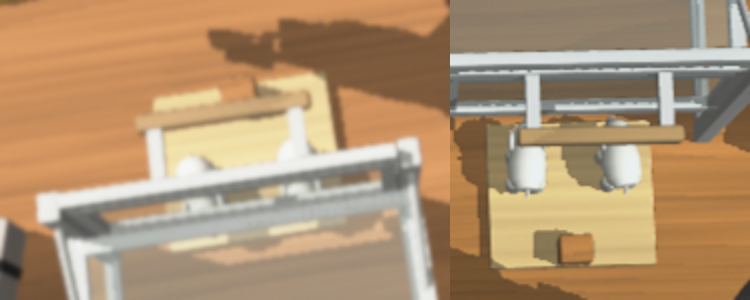

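The board now lies straight with its rear edge at x≈0.528, and both elephants stand. The bar reads z≈0.253, so the sash is up about 105 mm. Yellow board: centre (0.312,-0.300), yaw about 2°, block at (0.248,-0.302). I'll fetch it as the pusher.

Request:
move_arm([
  {"gripper": 80, "x": 2.8, "y": 5.5, "z": 0, "roll": -1.4},
  {"gripper": 80, "x": 2.8, "y": 5.5, "z": 0, "roll": -1.4},
  {"gripper": 80, "x": 2.8, "y": 5.5, "z": 0, "roll": 0},
  {"gripper": 80, "x": 0, "y": 0, "z": 0, "roll": 0},
  {"gripper": 80, "x": 0, "y": 0, "z": 0, "roll": 0},
])

```text
time_s: 13.15
eef_pos: [0.2518, -0.3007, 0.3296]
eef_rot: [-0.0, 0.721, -0.693, 0.0]
wrist_force: [-0.1, 0.0, -0.5]
opening: 0.8
```

Request:
move_arm([
  {"gripper": 80, "x": 0, "y": 0.3, "z": 4, "roll": 0},
  {"gripper": 80, "x": 0, "y": 0, "z": 4, "roll": 0},
  {"gripper": 80, "x": 0, "y": 0, "z": 3, "roll": 0},
  {"gripper": 80, "x": 0, "y": 0, "z": 1.9, "roll": 0},
  {"gripper": 80, "x": 0, "y": 0, "z": 0, "roll": 0},
])

```text
time_s: 13.78
eef_pos: [0.2496, -0.2993, 0.1993]
eef_rot: [-0.001, 0.722, -0.692, -0.002]
wrist_force: [-0.6, -0.1, 0.4]
opening: 0.798
```

Request:
move_arm([
  {"gripper": 0, "x": 0, "y": 0, "z": 0, "roll": 0},
  {"gripper": 0, "x": 0, "y": 0, "z": 0, "roll": 0},
  {"gripper": 0, "x": 0, "y": 0, "z": 0, "roll": 0},
  {"gripper": 0, "x": 0, "y": 0, "z": 0, "roll": 0},
  {"gripper": 0, "x": 0, "y": 0, "z": 0, "roll": 0},
])

```text
time_s: 14.4
eef_pos: [0.2491, -0.302, 0.2021]
eef_rot: [0.0, 0.721, -0.693, 0.002]
wrist_force: [3.1, 0.1, 5.7]
opening: 0.408
```

Request:
move_arm([
  {"gripper": 0, "x": -0.5, "y": 0, "z": -0.1, "roll": 1.3},
  {"gripper": 0, "x": -1.5, "y": 0, "z": 0, "roll": 1.3},
  {"gripper": 0, "x": -2.5, "y": 0, "z": 0, "roll": 0},
  {"gripper": 0, "x": -3, "y": -1, "z": 0, "roll": 0},
  {"gripper": 0, "x": -3, "y": -1, "z": 0, "roll": 0},
])

```text
time_s: 15.02
eef_pos: [0.2687, -0.1959, 0.2021]
eef_rot: [-0.0, -0.704, 0.71, -0.001]
wrist_force: [0.4, -2.7, -1.0]
opening: 0.411
```

Request:
move_arm([
  {"gripper": 0, "x": -3, "y": -1.5, "z": 0, "roll": 0},
  {"gripper": 0, "x": -3, "y": -2, "z": 0, "roll": 0},
  {"gripper": 0, "x": -2.5, "y": -2, "z": 0, "roll": 0},
  {"gripper": 0, "x": -1.3, "y": -2, "z": 0, "roll": 0},
  {"gripper": 0, "x": 0, "y": -1, "z": 0, "roll": 0},
])

```text
time_s: 15.65
eef_pos: [0.3536, -0.0979, 0.202]
eef_rot: [-0.002, -0.706, 0.708, 0.002]
wrist_force: [-21.8, 1.1, 31.8]
opening: 0.406
```

Request:
move_arm([
  {"gripper": 0, "x": 0, "y": 0, "z": 0, "roll": 0},
  {"gripper": 0, "x": 0, "y": 0, "z": -0.1, "roll": 0},
  {"gripper": 0, "x": 0, "y": 0, "z": 0, "roll": 0},
])

```text
time_s: 16.02
eef_pos: [0.3539, -0.099, 0.2026]
eef_rot: [-0.0, -0.705, 0.71, 0.0]
wrist_force: [0.8, 0.4, -2.8]
opening: 0.408
```

Run:
```python
from h import *
o=ctrl.get_obs(); print(o["eef_pos"],o["wrist_force"],o["torque"])
b=ctrl.camera("top")["img"][130:380,300:560]; a=ctrl.camera("scene")["img"][60:310,120:380]
cv2.imwrite("pics/both6.png",cv2.resize(np.hstack([a,b])[:,:,::-1],(780,375)))
```

```text
[ 0.35387498 -0.09903359  0.20258038] [ 0.81210054  0.44386551 -2.81104297] [-0.05123368 -0.05381051  0.14566185]
```

View pics/both6.png

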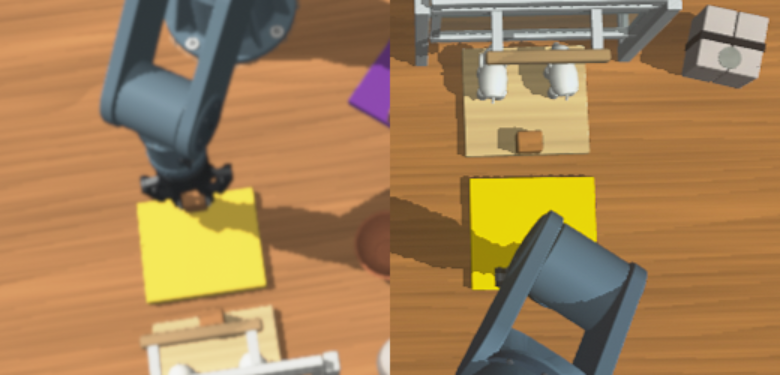

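The yellow board is square behind the plywood board with a gap of about 30 mm (top crop rows 156 to 177). The force came from dragging and has relaxed. Now I'll push slowly.

Request:
move_arm([
  {"gripper": 0, "x": 0, "y": -0.5, "z": -0.1, "roll": 0},
  {"gripper": 0, "x": 0, "y": -0.7, "z": 0, "roll": 0},
  {"gripper": 0, "x": 0, "y": -0.7, "z": 0, "roll": 0},
  {"gripper": 0, "x": 0, "y": -0.6, "z": 0, "roll": 0},
  {"gripper": 0, "x": 0, "y": -0.4, "z": 0, "roll": 0},
])

```text
time_s: 16.75
eef_pos: [0.3837, -0.0992, 0.2036]
eef_rot: [-0.0, -0.705, 0.709, 0.0]
wrist_force: [-0.2, -0.1, -5.9]
opening: 0.409
```

Request:
move_arm([
  {"gripper": 0, "x": 0, "y": -0.4, "z": 0, "roll": 0},
  {"gripper": 0, "x": 0, "y": -0.5, "z": 0, "roll": 0},
  {"gripper": 0, "x": 0, "y": -0.7, "z": 0, "roll": 0},
  {"gripper": 0, "x": 0, "y": -0.8, "z": 0, "roll": 0},
  {"gripper": 0, "x": 0, "y": -0.8, "z": 0, "roll": 0},
])

```text
time_s: 17.38
eef_pos: [0.4146, -0.0991, 0.2032]
eef_rot: [-0.001, -0.705, 0.709, 0.002]
wrist_force: [-6.1, -0.3, -2.1]
opening: 0.405
```

Request:
move_arm([
  {"gripper": 0, "x": 0, "y": -0.9, "z": 0, "roll": 0},
  {"gripper": 0, "x": 0, "y": -0.9, "z": 0, "roll": 0},
  {"gripper": 0, "x": 0, "y": -0.9, "z": 0, "roll": 0},
  {"gripper": 0, "x": 0, "y": -0.9, "z": 0, "roll": 0},
  {"gripper": 0, "x": 0, "y": -0.9, "z": 0, "roll": 0},
])

```text
time_s: 18.0
eef_pos: [0.4596, -0.0994, 0.2031]
eef_rot: [-0.001, -0.705, 0.709, 0.002]
wrist_force: [-5.7, 0.2, -1.1]
opening: 0.407
```

Request:
move_arm([
  {"gripper": 0, "x": 0, "y": -0.9, "z": -0.05, "roll": 0},
  {"gripper": 0, "x": 0, "y": -0.9, "z": 0, "roll": 0},
  {"gripper": 0, "x": 0, "y": -0.9, "z": 0, "roll": 0},
  {"gripper": 0, "x": 0, "y": -0.6, "z": 0, "roll": 0},
  {"gripper": 0, "x": 0, "y": -0.3, "z": 0, "roll": 0},
])

```text
time_s: 18.62
eef_pos: [0.4959, -0.0998, 0.2037]
eef_rot: [-0.0, -0.705, 0.709, 0.001]
wrist_force: [-5.0, 0.4, -3.1]
opening: 0.407
```

Run:
```python
from h import *
b=ctrl.camera("top")["img"][10:260,300:560]; a=ctrl.camera("scene")["img"][200:450,120:380]
cv2.imwrite("pics/both7.png",cv2.resize(np.hstack([a,b])[:,:,::-1],(780,375)))
```

```text
(no output)
```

View pics/both7.png

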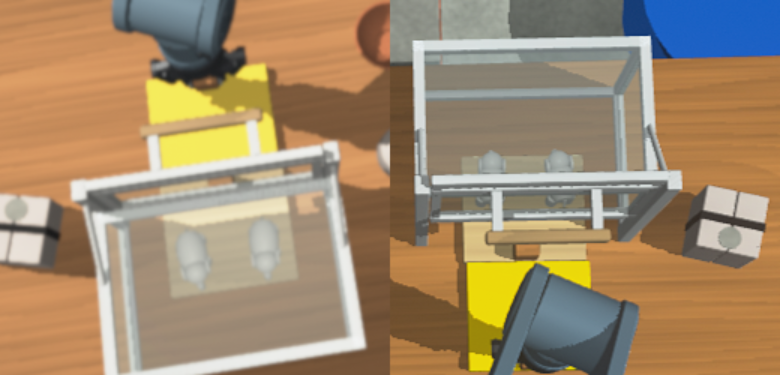

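Request:
move_arm([
  {"gripper": 0, "x": 0, "y": -0.5, "z": 0, "roll": 0},
  {"gripper": 0, "x": 0, "y": -0.8, "z": 0, "roll": 0},
  {"gripper": 0, "x": 0, "y": -0.8, "z": 0, "roll": 0},
  {"gripper": 0, "x": 0, "y": -0.7, "z": 0, "roll": 0},
  {"gripper": 0, "x": 0, "y": -0.7, "z": 0, "roll": 0},
])

```text
time_s: 19.35
eef_pos: [0.5316, -0.1002, 0.2041]
eef_rot: [-0.0, -0.705, 0.709, 0.0]
wrist_force: [-3.4, -0.5, -5.0]
opening: 0.403
```

Request:
move_arm([
  {"gripper": 0, "x": 0, "y": -0.7, "z": 0, "roll": 0},
  {"gripper": 0, "x": 0, "y": -0.7, "z": 0, "roll": 0},
  {"gripper": 0, "x": 0, "y": -0.5, "z": 0, "roll": 0},
  {"gripper": 0, "x": 0, "y": -0.3, "z": 0, "roll": 0},
  {"gripper": 0, "x": 0, "y": 0, "z": 0, "roll": 0},
])

```text
time_s: 19.98
eef_pos: [0.5536, -0.1004, 0.2043]
eef_rot: [0.0, -0.705, 0.709, -0.0]
wrist_force: [-1.3, -0.2, -5.2]
opening: 0.41
```

Run:
```python
from h import *
b=ctrl.camera("top")["img"][10:200,310:510]; a=ctrl.camera("scene")["img"][250:440,160:360]
cv2.imwrite("pics/both8.png",cv2.resize(np.hstack([a,b])[:,:,::-1],(800,380)))
```

```text
(no output)
```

View pics/both8.png

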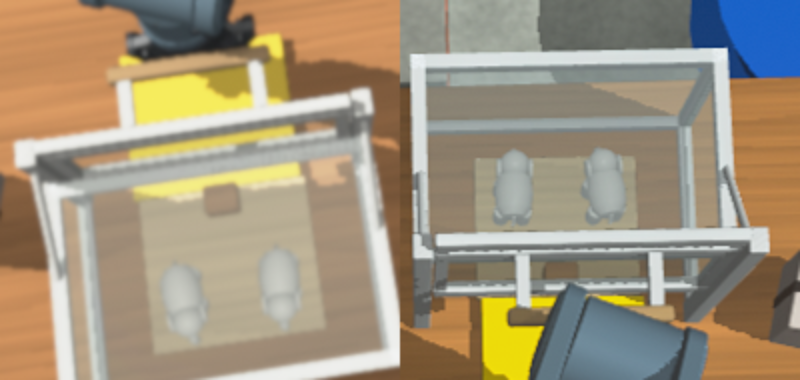

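Run:
```python
from h import *
t=ctrl.camera("top"); s=ctrl.camera("scene")
np.set_printoptions(precision=4,suppress=True)
for p in((347.5,88.5),(428.5,88.5)): print("T front",atz(t,*p,.016))
for p in((229,351.5),(312.5,341),(236,426.5),(322.5,414)): print("S",atz(s,*p,.016))
```

```text
T front [ 0.8558 -0.0123  0.016 ]
T front [ 0.8506 -0.1933  0.016 ]
S [ 0.6976 -0.188   0.016 ]
S [ 0.7041 -0.0085  0.016 ]
S [ 0.8524 -0.191   0.016 ]
S [ 0.8565 -0.011   0.016 ]
```

Board edges now run from x≈0.698 to 0.854. That puts its centre 99 mm behind the sash and about 4 mm off the middle line, with both elephants standing. I'll withdraw the yellow board and release it.

Request:
move_arm([
  {"gripper": 0, "x": 0, "y": 0.5, "z": 0, "roll": 0},
  {"gripper": 0, "x": 0, "y": 2, "z": 0, "roll": 0},
  {"gripper": 0, "x": 0, "y": 3, "z": 0, "roll": 0},
  {"gripper": 0, "x": 0, "y": 3, "z": 0, "roll": 0},
  {"gripper": 0, "x": 0, "y": 3, "z": 0, "roll": 0},
])

```text
time_s: 20.8
eef_pos: [0.4375, -0.0997, 0.2047]
eef_rot: [0.0, -0.705, 0.71, -0.001]
wrist_force: [-0.2, 0.3, -5.1]
opening: 0.411
```

Request:
move_arm([
  {"gripper": 0, "x": 0, "y": 1, "z": 0, "roll": 0},
  {"gripper": 0, "x": 0, "y": 0, "z": 0.25, "roll": 0},
  {"gripper": 80, "x": 0, "y": 0, "z": 0, "roll": 0},
  {"gripper": 80, "x": 0, "y": 0, "z": 0, "roll": 0},
  {"gripper": 80, "x": 0, "y": 0, "z": 0, "roll": 0},
])

```text
time_s: 21.42
eef_pos: [0.429, -0.0997, 0.202]
eef_rot: [0.0, -0.705, 0.709, -0.001]
wrist_force: [0.2, -0.0, 0.7]
opening: 0.804
```

Request:
move_arm([
  {"gripper": 80, "x": 0, "y": 0, "z": -4, "roll": 0},
  {"gripper": 80, "x": 0, "y": 0, "z": -6, "roll": -10.6},
  {"gripper": 60, "x": 0, "y": 0, "z": -6, "roll": -10.6},
  {"gripper": 40, "x": 0, "y": 0, "z": -6, "roll": -10.6},
  {"gripper": 40, "x": 0, "y": 0, "z": -5, "roll": -10.6},
])

```text
time_s: 22.05
eef_pos: [0.4282, -0.0993, 0.4747]
eef_rot: [0.0, 0.915, -0.404, 0.001]
wrist_force: [0.3, -1.6, -0.8]
opening: 0.397
```

Request:
move_arm([
  {"gripper": 40, "x": 0, "y": 0, "z": 0, "roll": -10.6},
  {"gripper": 40, "x": 0, "y": 0, "z": 0, "roll": -10.6},
  {"gripper": 40, "x": 0, "y": 0, "z": 0, "roll": -10.6},
  {"gripper": 40, "x": 0, "y": 0, "z": 0, "roll": -10.6},
  {"gripper": 40, "x": 0, "y": 0, "z": 0, "roll": -4.6},
])

```text
time_s: 22.68
eef_pos: [0.4284, -0.0995, 0.4718]
eef_rot: [0.0, 1.0, -0.007, 0.0]
wrist_force: [0.1, 0.2, -0.1]
opening: 0.405
```

Request:
move_arm([
  {"gripper": 40, "x": 5, "y": 0, "z": 0, "roll": 0},
  {"gripper": 40, "x": 6, "y": 0, "z": 0, "roll": 0},
  {"gripper": 40, "x": 5, "y": 0, "z": 0, "roll": 0},
  {"gripper": 40, "x": 2.7, "y": 0, "z": 0, "roll": 0},
  {"gripper": 40, "x": 0, "y": 0, "z": 0, "roll": 0},
])

```text
time_s: 23.3
eef_pos: [0.6165, -0.1026, 0.4706]
eef_rot: [-0.0, 1.0, -0.008, -0.001]
wrist_force: [-0.9, -0.2, 0.6]
opening: 0.397
```

Request:
move_arm([
  {"gripper": 40, "x": 0, "y": 0, "z": 0, "roll": 0},
  {"gripper": 40, "x": 0, "y": 0, "z": 3.5, "roll": 0},
  {"gripper": 40, "x": 0, "y": 0, "z": 3.5, "roll": 0},
  {"gripper": 40, "x": 0, "y": 0, "z": 0, "roll": 0},
  {"gripper": 40, "x": 0, "y": 0, "z": 0, "roll": 0},
])

```text
time_s: 23.92
eef_pos: [0.6151, -0.1029, 0.4036]
eef_rot: [0.0, 1.0, -0.009, 0.001]
wrist_force: [0.4, -0.8, 0.8]
opening: 0.402
```

Request:
move_arm([
  {"gripper": 0, "x": 0, "y": 0, "z": 0.2, "roll": 0},
  {"gripper": 0, "x": 0, "y": 0, "z": 0, "roll": 0},
  {"gripper": 0, "x": 0, "y": 0, "z": 0, "roll": 0},
  {"gripper": 0, "x": 0, "y": 0, "z": 0, "roll": 0},
  {"gripper": 0, "x": 0, "y": 0, "z": 0, "roll": 0},
])

```text
time_s: 24.55
eef_pos: [0.6154, -0.103, 0.4008]
eef_rot: [0.001, 1.0, -0.009, 0.001]
wrist_force: [-1.4, -2.3, 4.8]
opening: 0.179
```

Request:
move_arm([
  {"gripper": 0, "x": 0, "y": 0, "z": 1.5, "roll": 0},
  {"gripper": 0, "x": 0, "y": 0, "z": 2.5, "roll": 0},
  {"gripper": 0, "x": 0, "y": 0, "z": 2.5, "roll": 0},
  {"gripper": 0, "x": 0, "y": 0, "z": 2.5, "roll": 0},
  {"gripper": 0, "x": 0, "y": 0, "z": 1, "roll": 0},
])

```text
time_s: 25.18
eef_pos: [0.6155, -0.1031, 0.2995]
eef_rot: [0.0, 1.0, -0.009, 0.001]
wrist_force: [-1.3, -2.1, 5.5]
opening: 0.175
```

Request:
move_arm([
  {"gripper": 0, "x": 0, "y": 0, "z": 0.3, "roll": 0},
  {"gripper": 0, "x": 0, "y": 0, "z": 0.2, "roll": 0},
  {"gripper": 0, "x": 0, "y": 0, "z": 0, "roll": 0},
])

```text
time_s: 25.55
eef_pos: [0.6155, -0.103, 0.2956]
eef_rot: [0.0, 1.0, -0.009, 0.001]
wrist_force: [-0.1, -2.1, 3.9]
opening: 0.175
```

Request:
move_arm([
  {"gripper": 0, "x": 0, "y": 0, "z": 0.2, "roll": 0},
  {"gripper": 0, "x": 0, "y": 0, "z": 0, "roll": 0},
])

```text
time_s: 25.8
eef_pos: [0.6155, -0.103, 0.2935]
eef_rot: [0.0, 1.0, -0.009, 0.001]
wrist_force: [-0.3, -3.1, 4.5]
opening: 0.175
```

Request:
move_arm([
  {"gripper": 0, "x": 0, "y": 0, "z": 0.2, "roll": 0},
  {"gripper": 0, "x": 0, "y": 0, "z": 0, "roll": 0},
])

```text
time_s: 26.05
eef_pos: [0.6155, -0.103, 0.2922]
eef_rot: [0.0, 1.0, -0.009, 0.001]
wrist_force: [-3.0, -2.6, 9.8]
opening: 0.174
```

Force has risen to about 10 N, so the sash is near the stop. One more small press, then I'll release and retreat.

Request:
move_arm([
  {"gripper": 0, "x": 0, "y": 0, "z": 0.15, "roll": 0},
  {"gripper": 0, "x": 0, "y": 0, "z": 0, "roll": 0},
])

```text
time_s: 26.3
eef_pos: [0.6155, -0.103, 0.2921]
eef_rot: [0.001, 1.0, -0.008, 0.001]
wrist_force: [-7.1, -0.6, 18.6]
opening: 0.177
```

Request:
move_arm([
  {"gripper": 40, "x": 0, "y": 0, "z": 0, "roll": 0},
  {"gripper": 40, "x": 0, "y": 0, "z": 0, "roll": 0},
  {"gripper": 40, "x": 0, "y": 0, "z": 0, "roll": 0},
  {"gripper": 40, "x": 0, "y": 0, "z": -3, "roll": 0},
  {"gripper": 40, "x": 0, "y": 0, "z": -5, "roll": 0},
])

```text
time_s: 26.92
eef_pos: [0.6144, -0.1024, 0.3671]
eef_rot: [-0.001, 1.0, -0.009, -0.003]
wrist_force: [0.6, -0.8, 0.5]
opening: 0.398
```

Request:
move_arm([
  {"gripper": 40, "x": 0, "y": 0, "z": -5, "roll": 0},
  {"gripper": 40, "x": -5, "y": 2, "z": -3, "roll": 0},
  {"gripper": 40, "x": -5, "y": 3, "z": 0, "roll": 0},
  {"gripper": 40, "x": -5, "y": 3, "z": 0, "roll": 0},
  {"gripper": 40, "x": -5, "y": 3, "z": 0, "roll": 0},
])

```text
time_s: 27.55
eef_pos: [0.4117, -0.2096, 0.4489]
eef_rot: [-0.0, 1.0, -0.008, -0.0]
wrist_force: [0.3, -1.8, 0.4]
opening: 0.399
```

Run:
```python
from h import *
s=ctrl.camera("scene")["img"]; t=ctrl.camera("top")["img"]
cv2.imwrite("pics/both9.png",cv2.resize(np.hstack([s[200:450,90:430],t[20:270,230:570]])[:,:,::-1],(800,294)))
```

```text
(no output)
```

View pics/both9.png

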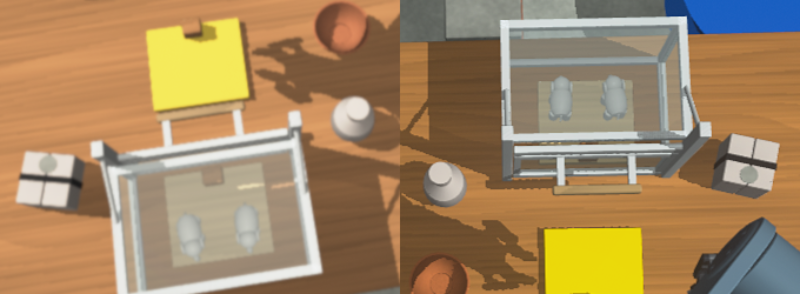

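```bash
python3 -c "
from bench import ctrl
print(ctrl.hand_in()); o=ctrl.get_obs(); print(o['time_s'],o['wrist_force'])"
```

```text
the job is handed in; nothing more can be done
None
the job is handed in; nothing more can be done
```

The job is done and handed in at about 27.6 s of the 72 s. The ware board with both elephants is inside the case and the sash is down; the hand-in gave no verdict.

**What I did:**
1. I raised the sash about 105 mm by its bar.
2. I gripped the board's block, straightened the board by about 12° and slid it part-way in. With the tool always pointing down, the wrist could not go past the raised bar.
3. I gripped the yellow look-alike board by its block and used it to push the ware board the rest of the way. I then pulled it back out and left it in front of the case, so it is no longer where it started.
4. I gripped the bar again, lowered the sash to its stop, let go and moved clear.

**Last checks:**
- **Board:** before the sash was lowered I measured its centre about 99 mm behind the sash and about 4 mm off the middle line. I did not measure it again after the sash came down, but it looked unchanged in the last picture.
- **Elephants:** both were standing on the board in the last picture.
- **Sash:** pressing down, the arm stopped moving as the force rose from 10 to 19 N. In the top camera the bar is back within about 2 pixels of where it started.
- **Vase, bowl and mould:** nothing touched them, and they look unmoved. I judged this by eye and did not measure it.

**One reading that disagreed:** dragging the yellow board briefly gave wrist forces of about 22 N sideways and 32 N vertically. This came from pressing down slightly while dragging, and it went away after a 1 mm lift. The limit is 120 N.

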